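# Square up three puppet-limb blanks in the corner stop and weigh them down

## Task

Nudge the three loose limb blanks into a tight, even row in the inner corner of the L-shaped bench stop: side by side with no gaps, every far end flush against the long fence, the first one's side flush against the short arm; bring them up slowly and press only gently, as the stop is merely pinned. Only when the row is tight, lift the iron weight up and off its hook and set it down softly across the middle of all three blanks, its bar running along the fence. Leave everything else on the bench where it is.

Things in the scene. Friction and masses are not known exactly. Their poses are not given: they have to be found in the camera images.
- blank_a: a plain light-wood limb blank, 24 mm high, sawn by hand: no two alike, 60 to 68 mm long and 27 to 33 mm wide; origin at the centre of its underside, x along its length, z up; lies flat; two small dark drill marks on top
- blank_b: a plain light-wood limb blank, 24 mm high, sawn by hand: no two alike, 60 to 68 mm long and 27 to 33 mm wide; origin at the centre of its underside, x along its length, z up; lies flat; two small dark drill marks on top
- blank_c: a plain light-wood limb blank, 24 mm high, sawn by hand: no two alike, 60 to 68 mm long and 27 to 33 mm wide; origin at the centre of its underside, x along its length, z up; lies flat; two small dark drill marks on top
- stop: L-shaped dark-wood stop pinned to the bench, 18 mm high, wood 24 mm thick. Origin at the inner corner, at bench height. The long fence runs 176 mm from the corner along its -y, inner face in the plane x = 0, wood beyond it at +x; the short arm runs 90 mm along its -x, inner face in the plane y = 0, wood at +y. The blanks belong at x < 0, y < 0, their length along x
- hook: hook stand fixed to the bench, origin on the bench under the hanging place: wooden foot 20 mm high at x 45 to 155 mm, steel post at x = 90 mm, from it an 8 mm round arm along -x, axis 150 mm high, to x = -16 mm, where the tip bends up to x = -28 mm, z = 172 mm. Things come off by lifting at least 30 mm, then moving along its -x
- weight: iron weight, about 0.4 kg: flat bar 90 mm (its y) x 34 mm (x) x 12 mm high, origin at the centre of the bar's underside; uprights at y = +-26 mm carry a crossbar (z 62 to 70 mm) topped by a wooden grip 22 mm (x) x 44 mm (y), z 70 to 104 mm. It hangs upright with the hook's arm under the crossbar, its x along the hook's x
- head: bystander: turned wooden puppet head, 62 mm across, 92 mm tall, standing on its neck; origin underneath
- glue: bystander: white bottle, 52 mm across, 130 mm tall; origin underneath
- mallet: bystander: hammer lying along its x behind the stop
- pencil: bystander: pencil 130 mm long, 8 mm thick, lying along its x; origin at its middle
- foot: bystander: small carved wooden puppet foot, 55 mm (x) x 26 mm, 12 mm high with a round ankle stub up to 32 mm; origin at the centre of its underside
- chisel: bystander: hand tool lying along its x
- pot: bystander: white ceramic pot, 72 mm across, 85 mm tall; origin underneath

How it is judged:
By the outcome, as a careful person would: the job done as asked, in the order asked, and still so for the second after the job is handed in, with the robot touching nothing.
It also fails if it takes over 72 s, if anything falls off the work surface, if the arm or the gripper's body presses on something with over 40 N, if the wrist force passes 120 N, or if a joint passes its speed limit or range.

## Robot

A 7-joint arm with a two-finger parallel gripper is mounted at the origin on the work surface. World frame = base frame: x ahead of the robot, y to its left, z up, the work surface at z = 0. Lengths are in m, angles in rad, forces in N, time in s.
With the tool pointing down it reaches from about 0.425 to 0.925 m from the base axis. Payload 6.8 kg.
Tool frame: the origin (TCP) lies between the finger pads; the fingertips stand r.tips_ahead ahead of it and the grasp point (between the pads) lies 5 mm behind it (r.tips_ahead is the distance from the TCP to the fingertips, in m); z points along the fingers, y is the line along which they close (so a half turn about z gives the same grasp; the last joint's range is limited). The gripper opens to 85 mm and grips with 20 to 120 N. Pads are 22 mm wide; open, the fingers measure 114 mm over their backs; the gripper's body (76 mm by 85 mm) begins 54 mm behind the grasp point. The pads swing forward as they close: fully open they stand 13 mm farther back than shut.
Start: joints at [-0.108, 0.477, 0.022, 1.555, -0.011, 1.109, -0.083], TCP at [0.675, 0, 0.245] pointing down, gripper open.
Joint ranges: [-2.96, 2.96], [-0.34, 2.1], [-1.41, 1.46], [0.24, 2.44], [-1.37, 4.51], [0.17, 1.92], [-2.96, 2.96]. Speed limits (rad/s): [2.39, 2.39, 3.14, 3.14, 3.14, 3.14, 3.14].

## Interface

Orientations are given as a rotation vector (axis times angle).
In Python, from bench import r gives the robot as it stands.
- The arm moves only by the tool move_arm, never from a script. Its argument "rows" is one flat list of numbers, 4 for each row, row after row: the shift along the tool's x, y, z in cm, then the turn about the tool's z in degrees. In form: [tx, ty, tz, twist, tx, ty, tz, twist, ...]. A call has 1 to 10 rows; each row is the pose to reach, as a shift and turn from the pose commanded when the call began, along the tool's axes at that moment; what a row does not reach only later rows make up. A row lasts 1/8 s, in which the tool goes at most 62.5 mm and 10.7 degrees, less where a joint would pass 70% of its speed; a pose out of reach is approached as far as the arm can. A call with a gripper value outside its range is refused whole. "fingers" is the opening, from 0 (shut) to 1 (fully open), set as the call begins (left out, the last holds). The fingers move at their own pace and stop on an object; "newtons" is the grip in N (left out, the last holds). Time passes only in rows, so rows that repeat a pose let the fingers close. It gives the time, the measured TCP pose, the force, the opening and the grip force at its end, in the units of the state.
- r.get_obs(): the state, without advancing time (a new reading comes with each control period).
- r.grab_frame(name): name is "scene" or "side" or "wrist"; returns the picture (384x512x3 uint8, blue, green, red); there is no depth.
- r.camera_params(name): a dict with "fx", "fy", "cx", "cy" (pixels), "world_from_camera" (4x4, takes a point from camera to world coordinates). Camera axes: x right, y down, z forward; pixel columns grow to the right and rows downward; lengths in m; the calibration is good to about 2 mm. A picture is of the moment at which its call begins: read the wrist's pose just before it. camera_params takes no time and is no camera call; for the wrist camera it gives the pose at the moment of the call.
- r.hand_in(): hands the job in; it is judged then, once.
The state is a dict: "clock": time; "joints": joint angles; "qvel": joint speeds; "tau": joint torques, N m; "tcp_pos": TCP position; "orientation": TCP orientation; "contact_force": force on the tool from outside, world axes, zero at the start; "moment": the same for the moment, N m; "grip_width": finger opening in m; "gripper_force": force on a finger pad.
Only numpy, scipy, OpenCV 4.12 (cv2) and the standard library are available. Lean on these libraries where they do the work, as an engineer would, in place of code of your own. Each camera call takes 0.05 s, during which the arm holds its last target. There are 200 camera calls.

## Working session

There is one attempt and no reset: what is moved stays moved. The work goes in short steps, Python scripts to look and compute and a tool call to move; the robot and the scene stay as the last step left them, time stands still between calls to the robot, and variables do not carry over. Pictures are saved under pics/ and viewed, at most 10 in all, crops included, and the job is handed in when it is done.

Besides the shell and the picture viewer there is one more tool, called as name(argument=value, ...) on one line, values as JSON. move_arm: Moves the arm, as the interface text tells. Its arguments: {"type":"object","properties":{"rows":{"type":"array"},"fingers":{"type":"number"},"newtons":{"type":"number"}},"required":["rows"]}

```bash
mkdir -p pics; cat > h.py <<'E'
import numpy as np, cv2
from bench import r
def P(name):
    c=r.camera_params(name); return c
def ray(c,u,v):
    T=np.array(c["world_from_camera"]); d=T[:3,:3]@np.array([(u-c["cx"])/c["fx"],(v-c["cy"])/c["fy"],1]); return T[:3,3],d
def onz(c,u,v,z):
    o,d=ray(c,u,v); return (o+d*(z-o[2])/d[2]).round(4)
def proj(c,p):
    T=np.linalg.inv(np.array(c["world_from_camera"])); q=T[:3,:3]@np.array(p)+T[:3,3]; return [c["fx"]*q[0]/q[2]+c["cx"],c["fy"]*q[1]/q[2]+c["cy"]]
def tri(obs):
    A=np.zeros((3,3));b=np.zeros(3)
    for c,u,v in obs:
        o,d=ray(c,u,v);d=d/np.linalg.norm(d);M=np.eye(3)-np.outer(d,d);A+=M;b+=M@o
    return np.linalg.solve(A,b).round(4)
E
python3 - <<'E'
from h import *
print(r.tips_ahead); o=r.get_obs(); print({k:np.round(v,3) for k,v in o.items()})
ims=[]
import pickle
D={}
for n in("scene","side","wrist"):
    c=P(n); im=r.grab_frame(n); cv2.imwrite(f"pics/{n}0.png",im); D[n]=c
    print(n,c["fx"],c["cx"],c["cy"],np.round(c["world_from_camera"],3).tolist())
    cv2.imwrite(f"pics/{n}0b.png",cv2.resize(im,(800,600),interpolation=cv2.INTER_CUBIC))
pickle.dump(D,open("cam0.pkl","wb"))
E
```

```text
0.014
{'clock': np.float64(0.0), 'joints': array([-0.108,  0.478,  0.022,  1.556, -0.012,  1.109, -0.083]), 'qvel': array([ 0.002, -0.001,  0.002, -0.001,  0.   ,  0.   ,  0.002]), 'tau': array([-1.0000e-03, -5.9644e+01,  1.6080e+00, -2.8119e+01,  1.2000e-02,
        9.0000e-03,  0.0000e+00]), 'tcp_pos': array([0.674, 0.   , 0.244]), 'orientation': array([-2.221e+00, -2.221e+00,  2.000e-03]), 'contact_force': array([ 0.014, -0.605, -0.303]), 'moment': array([-0.052,  0.032,  0.011]), 'gripper_force': np.float64(0.0), 'grip_width': np.float64(0.085)}
scene 392.9241308641585 257.2434432291341 189.43817719391865 [[0.65, 0.476, -0.593, 1.152], [0.76, -0.416, 0.499, -0.412], [-0.009, -0.775, -0.632, 0.686], [0.0, 0.0, 0.0, 1.0]]
side 492.0797591277759 249.65387989394398 184.7592926666186 [[-0.971, -0.147, 0.188, 0.36], [-0.238, 0.601, -0.763, 1.042], [-0.001, -0.786, -0.618, 0.899], [0.0, 0.0, 0.0, 1.0]]
wrist 280.2659056127965 257.5235023998515 187.7566117132677 [[1.0, 0.002, -0.001, 0.675], [0.001, -0.954, -0.301, 0.077], [-0.002, 0.301, -0.954, 0.373], [0.0, 0.0, 0.0, 1.0]]
```

View pics/scene0b.png

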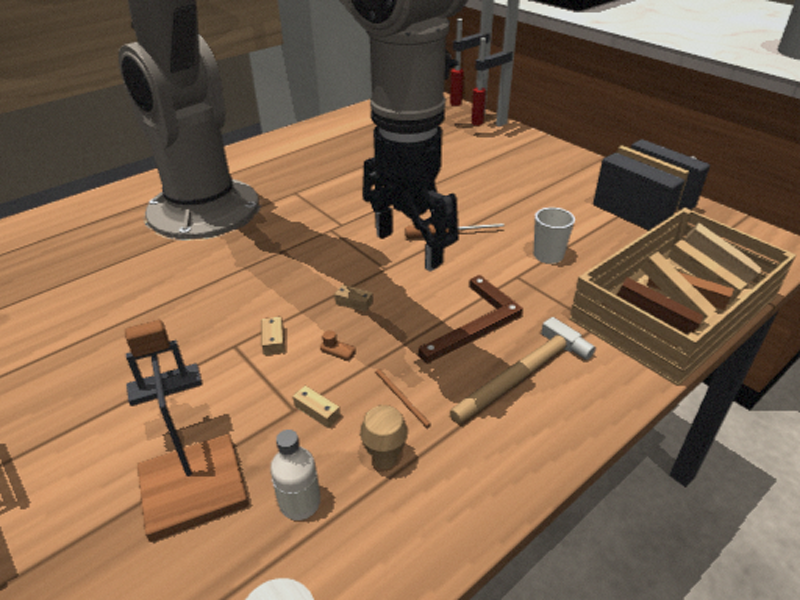

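View pics/side0b.png

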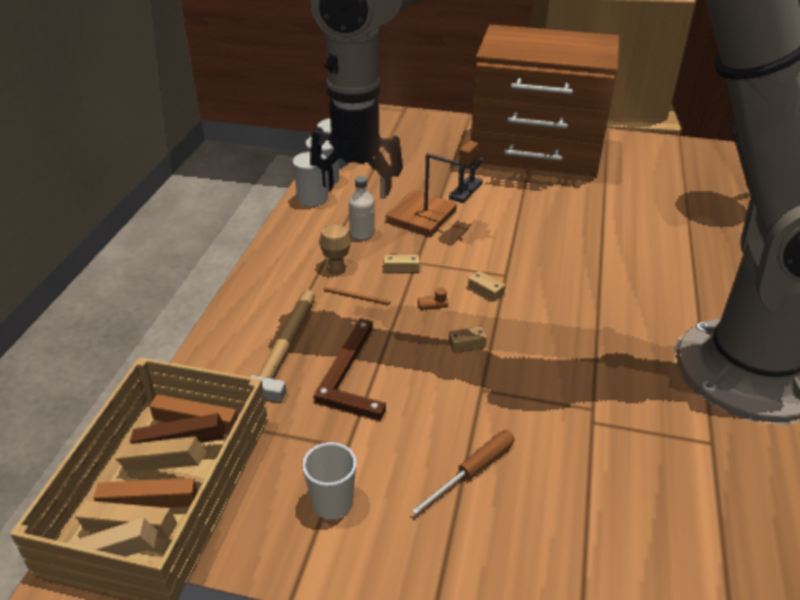

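View pics/wrist0b.png

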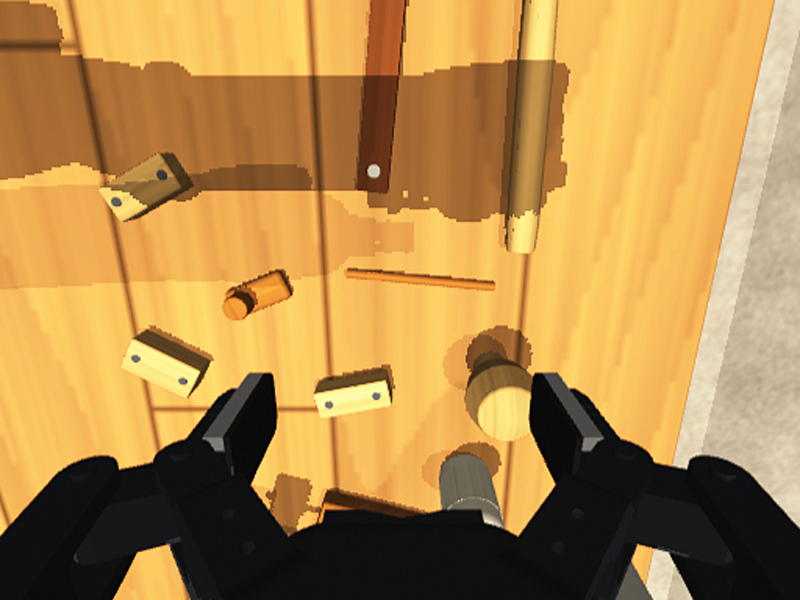

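```bash
python3 - <<'E'
import cv2
w=cv2.imread("pics/wrist0.png");s=cv2.imread("pics/side0.png")
cv2.imwrite("pics/w1.png",cv2.resize(w[95:275,60:270][:150,:200],(800,600),interpolation=cv2.INTER_CUBIC))
cv2.imwrite("pics/s1.png",cv2.resize(s[150:270,198:328],(650,600),interpolation=cv2.INTER_CUBIC))
E
```

```text
(no output)
```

View pics/w1.png

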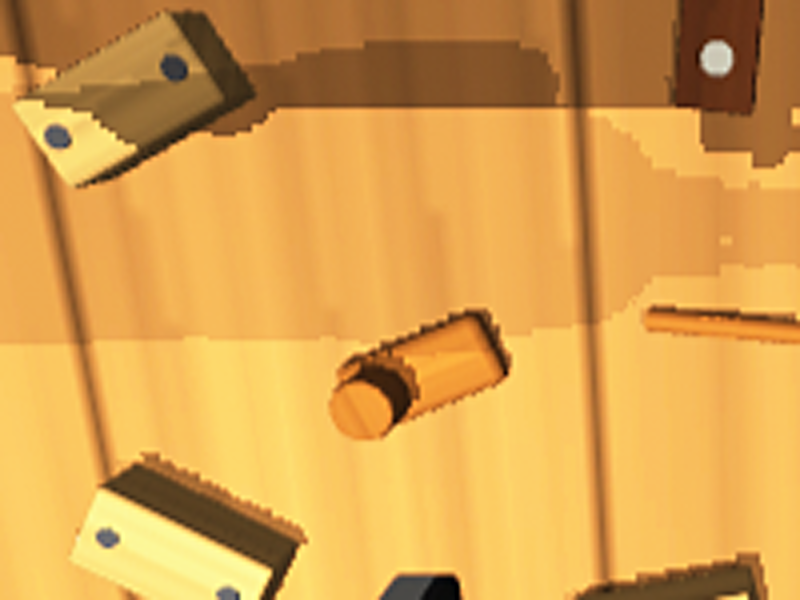

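View pics/s1.png

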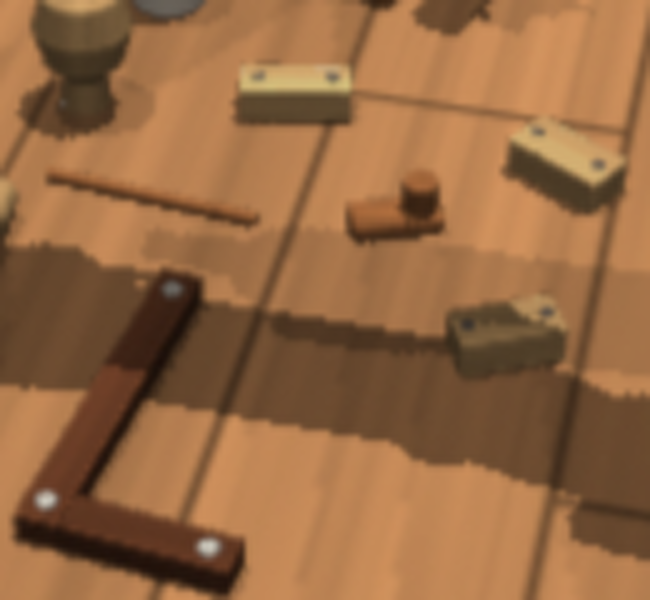

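```bash
cat >m.py <<'E'
from h import *
import pickle
D=pickle.load(open("cam0.pkl","rb"));W,S,C=D["wrist"],D["side"],D["scene"]
w=lambda u,v:(W,59.6+u/4,94.6+v/4)
s=lambda u,v:(S,197.6+u/5,149.6+v/5)
f=lambda c,u,v:(c,u/1.5625-.2,v/1.5625-.2)
for n,m in dict(C=[(w(57,137),s(546,312)),(w(174,68),s(467,324))],A=[(w(108,538),s(598,164)),(w(228,596),s(538,131))],B=[(f(W,329,405),s(332,77)),(f(W,376,396),s(258,76))]).items():
    p=[tri(x) for x in m]; d=p[1]-p[0]; print(n,p,"mid",(p[0]+p[1])/2,"yaw",np.degrees(np.arctan2(d[1],d[0])))
    q=[onz(*x[0],.024) for x in m]; d=q[1]-q[0]; q2=[onz(*x[1],.024) for x in m]
    print("  z24",(q[0]+q[1])/2,(q2[0]+q2[1])/2,np.degrees(np.arctan2(d[1],d[0])))
print("pin",tri((w(717,58),s(172,289))), "z18",onz(*w(717,58),.018),[onz(*s(*x),.018) for x in [(172,289),(46,500),(208,547)]])
print("inner corner,fence end,arm end",[onz(*s(*x),.018) for x in [(82,497),(200,287),(243,541)]])
print("scene pins",[onz(*f(C,*x),.018) for x in [(428,349),(515,310),(477,282)]])
print("grip top",tri((f(C,147,325),f(S,469,147))))
print("bar ends",[onz(*f(C,*x),.098) for x in [(130,394),(200,378)]],[onz(*f(S,*x),.098) for x in [(456,196),(479,180)]])
E
python3 m.py
```

```text
C [array([0.4491, 0.0415, 0.0244]), array([0.4887, 0.0619, 0.0252])] mid [0.4689 0.0517 0.0248] yaw 27.25532837494305
  z24 [0.4693 0.0521 0.024 ] [0.46845 0.04995 0.024  ] 27.492836951539665
A [array([ 0.4394, -0.0942,  0.0238]), array([ 0.4779, -0.1158,  0.0249])] mid [ 0.45865 -0.105    0.02435] yaw -29.294123014210243
  z24 [ 0.4596 -0.1042  0.024 ] [ 0.4581 -0.1071  0.024 ] -30.42578380196126
B [array([ 0.6072, -0.1393,  0.0257]), array([ 0.6504, -0.1288,  0.0269])] mid [ 0.6288  -0.13405  0.0263 ] yaw 13.661153706905512
  z24 [ 0.62935 -0.1347   0.024  ] [ 0.6289 -0.1381  0.024 ] 12.359001005980144
pin [0.6511 0.065  0.0196] z18 [0.6518 0.0652 0.018 ] [array([0.651 , 0.0629, 0.018 ]), array([0.6692, 0.2321, 0.018 ]), array([0.583 , 0.2436, 0.018 ])]
inner corner,fence end,arm end [array([0.6524, 0.2259, 0.018 ]), array([0.6365, 0.0577, 0.018 ]), array([0.5675, 0.2357, 0.018 ])]
scene pins [array([0.6499, 0.0615, 0.018 ]), array([0.6764, 0.2341, 0.018 ]), array([0.5815, 0.2412, 0.018 ])]
grip top [ 0.532  -0.2915  0.1968]
bar ends [array([ 0.5212, -0.337 ,  0.098 ]), array([ 0.5542, -0.2566,  0.098 ])] [array([ 0.5481, -0.2691,  0.098 ]), array([ 0.5131, -0.3423,  0.098 ])]
```

move_arm(rows=[4, -3, 0, 0, 8, -6, 0, 0, 12, -10, 0, 0, 12, -10, 0, 0], fingers=0.7)

```text
clock: 0.65
tcp_pos: [0.5719, 0.1246, 0.2452]
orientation: [-2.211, -2.228, 0.0]
contact_force: [0.7, -0.9, 0.1]
grip_width: 0.0596
gripper_force: 0.0
```

```bash
python3 - <<'E'
from h import *
import pickle
print(r.get_obs()["tcp_pos"],r.get_obs()["clock"])
c=P("wrist"); im=r.grab_frame("wrist"); cv2.imwrite("pics/wr1.png",im); pickle.dump(c,open("cam1.pkl","wb"))
cv2.imwrite("pics/wr1b.png",cv2.resize(im[:300,60:460],(800,600),interpolation=cv2.INTER_CUBIC))
E
```

```text
[0.57190945 0.12464495 0.24518064] 0.65
```

View pics/wr1b.png

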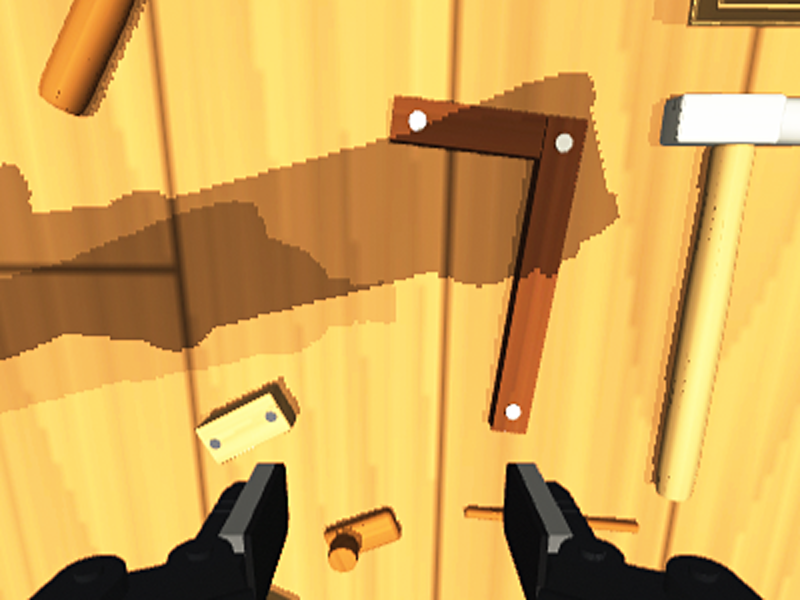

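```bash
python3 - <<'E'
from h import *
import pickle
W=pickle.load(open("cam1.pkl","rb"))
g=lambda u,v,z:onz(W,60+u/2-.25,v/2-.25,z)
print("pins",[g(*x,.018) for x in[(513,411),(564,143),(417,120)]])
print("top edge",[g(*x,.018) for x in[(499,426),(541,159),(392,140)]])
print("bottom",[g(*x,0) for x in[(490,423),(533,161),(392,144)]])
q=[g(*x,.024) for x in[(215,443),(271,416)]];d=q[1]-q[0];print((q[0]+q[1])/2,np.degrees(np.arctan2(d[1],d[0])))
print("C corners",[g(*x,.024) for x in[(197,430),(223,463),(295,420),(272,384)]])
o=r.get_obs();print(o["tcp_pos"],o["orientation"],o["clock"],o["grip_width"])
E
```

```text
pins [array([0.652 , 0.0656, 0.018 ]), array([0.6699, 0.2341, 0.018 ]), array([0.5833, 0.2457, 0.018 ])]
top edge [array([0.6433, 0.0545, 0.018 ]), array([0.6572, 0.2252, 0.018 ]), array([0.5689, 0.2348, 0.018 ])]
bottom [array([0.6403, 0.0494, 0.    ]), array([0.6566, 0.2252, 0.    ]), array([0.5687, 0.2342, 0.    ])]
[0.46965 0.0527  0.024  ] 27.09015054406591
C corners [array([0.4388, 0.0521, 0.024 ]), array([0.4543, 0.0278, 0.024 ]), array([0.5052, 0.06  , 0.024 ]), array([0.4912, 0.0853, 0.024 ])]
[0.57376572 0.12194028 0.24535922] [-2.21647763e+00 -2.22556416e+00  5.14643764e-05] 0.7 0.059773862984367515
```

move_arm(rows=[-2, -3, 4, 10.5, -4, -6, 8, 21, -6, -9, 12, 31.5, -6.75, -10.55, 15, 42, -6.75, -10.55, 16, 52.5, -6.75, -10.55, 17.5, 63, -6.75, -10.55, 20.5, 63, -6.75, -10.55, 22.9, 63, -6.75, -10.55, 22.9, 63, -6.75, -10.55, 22.9, 63])

```text
clock: 1.95
tcp_pos: [0.4704, 0.0518, 0.0168]
orientation: [3.055, 0.731, 0.001]
contact_force: [-0.1, 0.3, -0.1]
grip_width: 0.0598
gripper_force: 0.0
```

move_arm(rows=[0, 0, 0, 0, 0, 0, 0, 0, 0, 0, 0, 0, 0, 0, 0, 0], fingers=0, newtons=25)

```text
clock: 2.45
tcp_pos: [0.4703, 0.0525, 0.0172]
orientation: [3.055, 0.733, 0.003]
contact_force: [-0.7, 0.2, 6.5]
grip_width: 0.0295
gripper_force: 25.5
```

move_arm(rows=[0, 0, -2, 0, 0, 0, -4, 0, 4.5, -1.3, -4, 9, 9, -2.5, -4, 18, 14, -3.8, -4, 26, 19, -5.15, -4, 33, 19, -5.15, -4, 33, 19, -5.15, -1.5, 33, 19, -5.15, -0.1, 33, 19, -5.15, -0.1, 33])

```text
clock: 3.7
tcp_pos: [0.6147, 0.1839, 0.0168]
orientation: [3.137, -0.165, -0.002]
contact_force: [0.7, -0.7, -0.4]
grip_width: 0.0292
gripper_force: 26.3
```

move_arm(rows=[0, 0, 0, 0, 0, 0, 0, 0, 0, 0, -1, 0, 0, 0, -4, 0], fingers=0.5)

```text
clock: 4.2
tcp_pos: [0.6144, 0.1844, 0.0571]
orientation: [3.136, -0.164, -0.004]
contact_force: [0.9, -0.3, 0.5]
grip_width: 0.0427
gripper_force: 0.0
```

move_arm(rows=[0, 4, 0, 0, 0, 4.2, 0, 0, 0, 4.2, 2, 0, 0, 4.2, 3.5, 0, 0, 4, 3.5, 0, 0, 3.6, 3.5, 0, 0, 3.2, 3.5, 0, 0, 2.8, 3.5, 0, 0, 2.4, 3.5, 0, 0, 2, 3.5, 0], fingers=0)

```text
clock: 5.45
tcp_pos: [0.6134, 0.165, 0.0225]
orientation: [-3.137, 0.164, -0.0]
contact_force: [-0.2, -0.6, 0.7]
grip_width: 0.0003
gripper_force: 0.2
```

move_arm(rows=[0, -0.3, 0, 0, 0, -0.6, 0, 0, 0, -0.9, 0, 0, 0, -1.1, 0, 0, 0, -1.3, 0, 0, 0, -1.3, 0, 0])

```text
clock: 6.2
tcp_pos: [0.6147, 0.178, 0.0223]
orientation: [-3.137, 0.164, -0.0]
contact_force: [0.4, -0.2, -0.1]
grip_width: -0.0001
gripper_force: 0.0
```

```bash
python3 - <<'E'
from h import *
import pickle
c=P("wrist"); im=r.grab_frame("wrist"); cv2.imwrite("pics/wr2.png",im)
o=r.get_obs();print(o["tcp_pos"],o["contact_force"],o["clock"])
a=cv2.resize(r.grab_frame("side")[190:270,190:290],(500,400),interpolation=cv2.INTER_CUBIC)
b=cv2.resize(im,(512,384))[:,:300]
v=np.zeros((400,800,3),np.uint8);v[:,:500]=a;v[:384,500:]=b;cv2.imwrite("pics/v2.png",v)
E
```

```text
[0.61464532 0.17787862 0.02226898] [-0.33476498 -0.32622618 -0.12928886] 6.25
```

View pics/v2.png

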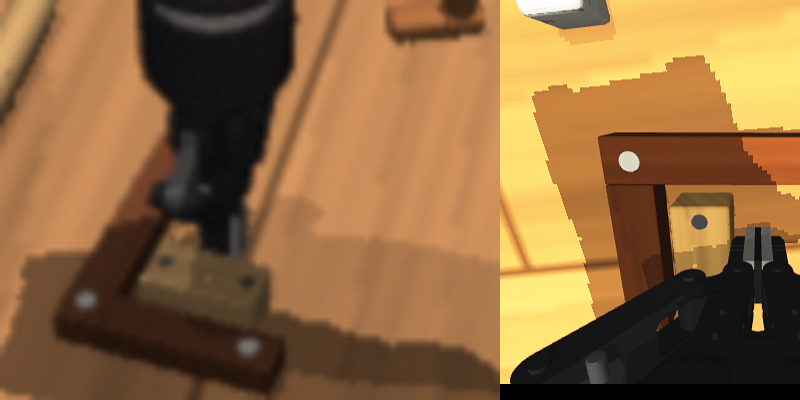

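move_arm(rows=[0, -0.15, 0, 0, 0, -0.3, 0, 0, 0, -0.4, 0, 0, 0, -0.5, 0, 0, 0, -0.5, 0, 0])

```text
clock: 6.92
tcp_pos: [0.6152, 0.1828, 0.0223]
orientation: [-3.137, 0.164, 0.0]
contact_force: [-0.2, 0.0, -0.8]
grip_width: 0.0002
gripper_force: 0.0
```

move_arm(rows=[0, -0.1, 0, 0, 0, -0.1, 0, 0])

```text
clock: 7.18
tcp_pos: [0.6153, 0.1838, 0.0223]
orientation: [-3.137, 0.164, -0.0]
contact_force: [-0.6, -0.3, -0.6]
grip_width: 0.0001
gripper_force: 0.0
```

move_arm(rows=[0, -0.1, 0, 0, 0, -0.1, 0, 0])

```text
clock: 7.42
tcp_pos: [0.6155, 0.1848, 0.0223]
orientation: [-3.137, 0.164, -0.0]
contact_force: [-1.0, 0.1, 0.6]
grip_width: -0.0002
gripper_force: 0.0
```

move_arm(rows=[0, -0.1, 0, 0, 0, -0.1, 0, 0])

```text
clock: 7.68
tcp_pos: [0.6156, 0.1858, 0.0223]
orientation: [-3.137, 0.164, -0.0]
contact_force: [1.2, 0.5, -0.0]
grip_width: 0.0001
gripper_force: 0.0
```

move_arm(rows=[0, -0.1, 0, 0, 0, -0.1, 0, 0])

```text
clock: 7.92
tcp_pos: [0.6156, 0.1864, 0.0223]
orientation: [3.137, -0.165, -0.0]
contact_force: [0.6, -1.7, 0.3]
grip_width: -0.0002
gripper_force: 0.5
```

```bash
python3 - <<'E'
from h import *
import pickle
c=P("wrist"); im=r.grab_frame("wrist")
o=r.get_obs();print(o["tcp_pos"],o["contact_force"],o["clock"])
cv2.imwrite("pics/v3.png",cv2.resize(im[60:260,40:300],(780,600),interpolation=cv2.INTER_CUBIC))
E
```

```text
[0.61561154 0.18644926 0.02231313] [-0.60941347 -0.98995252 -0.35064136] 7.975
```

View pics/v3.png

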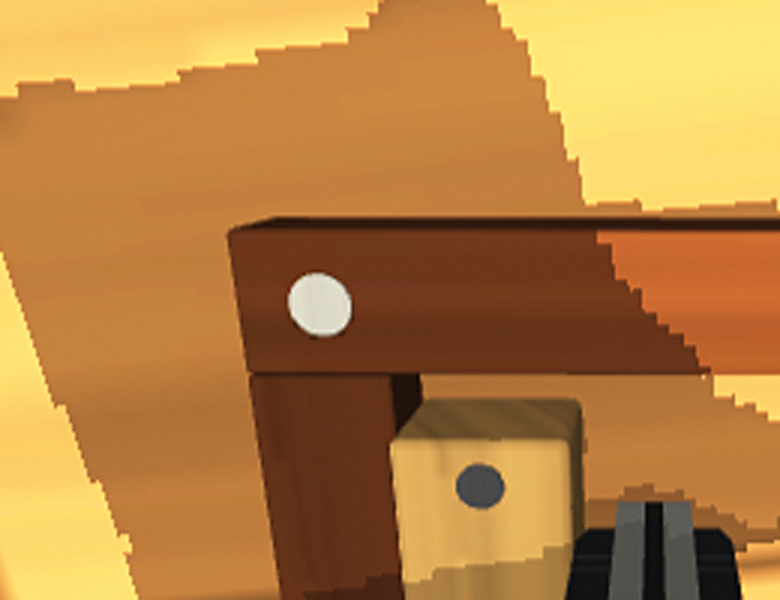

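move_arm(rows=[0, 0.3, 0, 0, 0, 0.3, -3, 0, -5.2, -0.5, -3, 0, -5.2, -2.5, -3, 0, -5.2, -2.5, -3, 0, -5.2, -2.5, 0, 0, -5.2, -2.5, 0, 0, -5, -2.5, 0, 0, -4.7, -2.5, 0, 0, -4.4, -2.5, 0, 0])

```text
clock: 9.22
tcp_pos: [0.5753, 0.2162, 0.0231]
orientation: [-3.137, 0.165, -0.002]
contact_force: [-0.6, 0.9, 0.3]
grip_width: -0.0
gripper_force: 0.2
```

move_arm(rows=[0.2, 0, 0, 0, 0.4, 0, 0, 0, 0.6, 0, 0, 0, 0.6, 0, 0, 0])

```text
clock: 9.72
tcp_pos: [0.5807, 0.2155, 0.0223]
orientation: [-3.137, 0.165, -0.001]
contact_force: [-0.6, 0.6, -0.5]
grip_width: -0.0001
gripper_force: 0.0
```

move_arm(rows=[0.1, 0, 0, 0, 0.1, 0, 0, 0])

```text
clock: 9.98
tcp_pos: [0.5815, 0.2154, 0.0223]
orientation: [-3.137, 0.164, -0.0]
contact_force: [-1.1, -0.1, -0.2]
grip_width: 0.0001
gripper_force: 0.0
```

move_arm(rows=[0.1, 0, 0, 0, 0.1, 0, 0, 0])

```text
clock: 10.22
tcp_pos: [0.5826, 0.2153, 0.0223]
orientation: [-3.137, 0.164, -0.0]
contact_force: [-0.1, 0.5, 0.1]
grip_width: -0.0001
gripper_force: 0.0
```

move_arm(rows=[0.1, 0, 0, 0, 0.1, 0, 0, 0])

```text
clock: 10.48
tcp_pos: [0.5836, 0.2152, 0.0223]
orientation: [-3.137, 0.164, -0.0]
contact_force: [-0.6, -0.2, -0.4]
grip_width: 0.0003
gripper_force: 0.0
```

move_arm(rows=[0.1, 0, 0, 0, 0.1, 0, 0, 0])

```text
clock: 10.72
tcp_pos: [0.584, 0.2151, 0.0222]
orientation: [3.137, -0.164, -0.001]
contact_force: [-1.7, 0.0, 1.8]
grip_width: 0.0
gripper_force: 1.1
```

move_arm(rows=[-0.5, 0, 0, 0, -0.5, 0, -5, 0, -2, 5.5, -6, 5, -4, 11.5, -6, 10, -6, 17.5, -6, 15, -7.5, 23.5, -6, 20, -9.15, 29, -6, 24, -9.15, 33.1, -6, 24, -9.15, 33.1, -5, 24, -9.15, 33.1, -3, 24], fingers=0.7)

```text
clock: 11.98
tcp_pos: [0.4598, -0.1044, 0.0524]
orientation: [-3.034, 0.814, -0.004]
contact_force: [0.9, 0.6, 0.5]
grip_width: 0.0597
gripper_force: 0.0
```

move_arm(rows=[0, 0, 2, 0, 0, 0, 3.4, 0, 0, 0, 3.4, 0, 0, 0, 3.4, 0])

```text
clock: 12.48
tcp_pos: [0.4592, -0.1045, 0.0186]
orientation: [-3.035, 0.813, -0.001]
contact_force: [-0.1, 0.8, 0.4]
grip_width: 0.0598
gripper_force: 0.0
```

move_arm(rows=[0, 0, 0, 0, 0, 0, 0, 0, 0, 0, 0, 0, 0, 0, 0, 0], fingers=0)

```text
clock: 12.98
tcp_pos: [0.4593, -0.1045, 0.0189]
orientation: [-3.034, 0.813, -0.002]
contact_force: [-1.4, 1.2, 6.9]
grip_width: 0.0324
gripper_force: 26.1
```

move_arm(rows=[0, 0, -3, 0, 0, 0, -6, 0, 0, -5, -6, -4, 0.1, -10, -6, -8, 0.1, -15, -6, -12, 0.2, -20, -6, -16, 0.2, -25, -6, -20, 0.25, -30.1, -6, -24, 0.25, -30.1, -6, -24, 0.25, -30.1, -4, -24])

```text
clock: 14.22
tcp_pos: [0.6122, 0.1545, 0.0586]
orientation: [-3.137, 0.165, -0.004]
contact_force: [-0.9, 0.3, -0.8]
grip_width: 0.0322
gripper_force: 25.5
```

move_arm(rows=[0, 0, 2, 0, 0, 0, 3.7, 0, 0, 0, 4, 0, 0, 0, 4, 0])

```text
clock: 14.72
tcp_pos: [0.6108, 0.1535, 0.0177]
orientation: [3.136, -0.167, -0.003]
contact_force: [-3.4, -1.2, 5.3]
grip_width: 0.0326
gripper_force: 27.2
```

move_arm(rows=[0, 0, 0, 0, 0, 0, 0, 0, 0, 0, -1, 0, 0, 0, -4, 0], fingers=0.55)

```text
clock: 15.22
tcp_pos: [0.6104, 0.1546, 0.0578]
orientation: [3.136, -0.164, -0.004]
contact_force: [1.4, 0.1, 0.2]
grip_width: 0.0469
gripper_force: 0.0
```

move_arm(rows=[0, 2, 0, 0, 0, 3.7, 0, 0, 0, 3.7, 0, 0, 0, 3.7, 2, 0, 0, 3.7, 3.6, 0, 0, 3.7, 3.6, 0, 0, 3.2, 3.6, 0, 0, 2.8, 3.6, 0, 0, 2.5, 3.6, 0, 0, 2.2, 3.6, 0], fingers=0)

```text
clock: 16.48
tcp_pos: [0.6094, 0.1333, 0.0226]
orientation: [-3.137, 0.164, -0.001]
contact_force: [0.6, -0.1, 0.6]
grip_width: 0.0001
gripper_force: 0.4
```

move_arm(rows=[0, -0.3, 0, 0, 0, -0.6, 0, 0, 0, -0.9, 0, 0, 0, -1.2, 0, 0, 0, -1.5, 0, 0, 0, -1.8, 0, 0, 0, -1.8, 0, 0])

```text
clock: 17.35
tcp_pos: [0.6111, 0.1514, 0.0223]
orientation: [-3.137, 0.164, 0.0]
contact_force: [-0.1, 0.2, -0.6]
grip_width: 0.0002
gripper_force: 0.0
```

move_arm(rows=[0, -0.1, 0, 0, 0, -0.1, 0, 0])

```text
clock: 17.6
tcp_pos: [0.6112, 0.152, 0.0223]
orientation: [-3.137, 0.164, 0.0]
contact_force: [0.3, -0.6, 0.1]
grip_width: 0.0001
gripper_force: 0.0
```

move_arm(rows=[0, -0.1, 0, 0, 0, -0.1, 0, 0])

```text
clock: 17.85
tcp_pos: [0.6113, 0.1529, 0.0223]
orientation: [3.137, -0.164, -0.0]
contact_force: [0.1, -0.3, 0.2]
grip_width: -0.0001
gripper_force: 0.0
```

move_arm(rows=[0, -0.1, 0, 0, 0, -0.1, 0, 0])

```text
clock: 18.1
tcp_pos: [0.6113, 0.1537, 0.0223]
orientation: [3.137, -0.165, -0.0]
contact_force: [-1.1, -0.5, 1.0]
grip_width: -0.0
gripper_force: 0.5
```

move_arm(rows=[0, -0.1, 0, 0, 0, -0.1, 0, 0])

```text
clock: 18.35
tcp_pos: [0.6113, 0.1538, 0.0223]
orientation: [3.136, -0.166, -0.001]
contact_force: [-0.9, -3.0, 1.3]
grip_width: -0.0003
gripper_force: 2.1
```

move_arm(rows=[0, 0.3, 0, 0, 0, 0.3, -3, 0, -5, 0, -3, 0, -5, -2.8, -3, 0, -5, -2.8, -3, 0, -5, -2.8, 0, 0, -5, -2.8, 0, 0, -4.8, -2.8, 0, 0, -4.6, -2.8, 0, 0, -4.5, -2.8, 0, 0])

```text
clock: 19.6
tcp_pos: [0.5702, 0.1874, 0.023]
orientation: [-3.137, 0.165, -0.001]
contact_force: [-1.0, 0.1, 0.2]
grip_width: 0.0
gripper_force: 0.4
```

move_arm(rows=[0.1, 0, 0, 0, 0.2, 0, 0, 0, 0.3, 0, 0, 0, 0.3, 0, 0, 0])

```text
clock: 20.1
tcp_pos: [0.5728, 0.1871, 0.0223]
orientation: [-3.137, 0.165, -0.0]
contact_force: [-0.0, -0.1, -0.4]
grip_width: -0.0001
gripper_force: 0.1
```

move_arm(rows=[0.1, 0, 0, 0, 0.1, 0, 0, 0])

```text
clock: 20.35
tcp_pos: [0.5738, 0.187, 0.0223]
orientation: [-3.137, 0.164, -0.0]
contact_force: [-0.3, 0.7, -0.8]
grip_width: 0.0
gripper_force: 0.1
```

move_arm(rows=[0.1, 0, 0, 0, 0.1, 0, 0, 0])

```text
clock: 20.6
tcp_pos: [0.5748, 0.1869, 0.0223]
orientation: [-3.137, 0.165, -0.0]
contact_force: [-0.4, -0.6, -0.8]
grip_width: -0.0001
gripper_force: 0.0
```

move_arm(rows=[0.1, 0, 0, 0, 0.1, 0, 0, 0])

```text
clock: 20.85
tcp_pos: [0.5758, 0.1868, 0.0223]
orientation: [-3.137, 0.165, -0.0]
contact_force: [0.1, -1.0, -0.1]
grip_width: 0.0004
gripper_force: 0.0
```

move_arm(rows=[0.1, 0, 0, 0, 0.1, 0, 0, 0])

```text
clock: 21.1
tcp_pos: [0.5768, 0.1867, 0.0223]
orientation: [-3.137, 0.165, -0.0]
contact_force: [0.3, -0.3, -0.1]
grip_width: -0.0
gripper_force: 0.1
```

move_arm(rows=[0.1, 0, 0, 0, 0.1, 0, 0, 0])

```text
clock: 21.35
tcp_pos: [0.5769, 0.1867, 0.0222]
orientation: [3.137, -0.164, -0.002]
contact_force: [-3.2, 1.1, 1.6]
grip_width: -0.0002
gripper_force: 1.7
```

move_arm(rows=[0.1, 0, 0, 0, 0.1, 0, 0, 0])

```text
clock: 21.6
tcp_pos: [0.5769, 0.1867, 0.022]
orientation: [3.137, -0.164, -0.005]
contact_force: [-5.6, 0.4, 3.4]
grip_width: -0.0001
gripper_force: 3.1
```

move_arm(rows=[-0.5, 0, 0, 0, -0.5, 0, -4, 0, 1, 5, -7, -4, 3, 11, -7, -8, 5, 17, -7, -12, 7, 23, -7, -16, 8.35, 29, -7, -19, 8.35, 31.4, -7, -19, 8.35, 31.4, -5, -19, 8.35, 31.4, -3, -19], fingers=0.7)

```text
clock: 22.85
tcp_pos: [0.6289, -0.1325, 0.0507]
orientation: [-3.12, -0.358, -0.0]
contact_force: [0.9, 1.0, -0.6]
grip_width: 0.0598
gripper_force: 0.0
```

move_arm(rows=[0, 0, 2, 0, 0, 0, 3.4, 0, 0, 0, 3.4, 0, 0, 0, 3.4, 0])

```text
clock: 23.35
tcp_pos: [0.6293, -0.1345, 0.0187]
orientation: [3.121, 0.356, 0.001]
contact_force: [0.8, -0.2, -0.3]
grip_width: 0.0597
gripper_force: 0.0
```

move_arm(rows=[0, 0, 0, 0, 0, 0, 0, 0, 0, 0, 0, 0, 0, 0, 0, 0], fingers=0)

```text
clock: 23.85
tcp_pos: [0.6294, -0.1347, 0.0191]
orientation: [3.121, 0.355, 0.002]
contact_force: [0.1, 0.5, 5.8]
grip_width: 0.0266
gripper_force: 26.1
```

move_arm(rows=[0, 0, -3, 0, 0, 0, -6, 0, 0.6, -4, -6, 3, 1.2, -9, -6, 6, 2, -14, -6, 10, 3, -19, -6, 14, 3.5, -23, -6, 17, 3.7, -25.8, -6, 19, 3.7, -25.8, -6, 19, 3.7, -25.8, -4, 19])

```text
clock: 25.1
tcp_pos: [0.6081, 0.1242, 0.0588]
orientation: [-3.137, 0.165, -0.005]
contact_force: [1.2, -1.0, -0.3]
grip_width: 0.0263
gripper_force: 25.3
```

move_arm(rows=[0, 0, 2, 0, 0, 0, 3.7, 0, 0, 0, 3.95, 0, 0, 0, 3.95, 0])

```text
clock: 25.6
tcp_pos: [0.6067, 0.1241, 0.0178]
orientation: [3.137, -0.166, -0.002]
contact_force: [0.1, -0.3, -1.0]
grip_width: 0.0267
gripper_force: 26.4
```

move_arm(rows=[0, 0, 0, 0, 0, 0, 0, 0, 0, 0, -1, 0, 0, 0, -4, 0], fingers=0.5)

```text
clock: 26.1
tcp_pos: [0.6058, 0.125, 0.0585]
orientation: [3.136, -0.164, -0.004]
contact_force: [0.8, 0.8, -0.6]
grip_width: 0.0427
gripper_force: 0.0
```

move_arm(rows=[0, 2, 0, 0, 0, 3.7, 0, 0, 0, 3.7, 0, 0, 0, 3.7, 2, 0, 0, 3.7, 3.6, 0, 0, 3.7, 3.6, 0, 0, 3.2, 3.6, 0, 0, 2.8, 3.6, 0, 0, 2.5, 3.6, 0, 0, 2.2, 3.6, 0], fingers=0)

```text
clock: 27.35
tcp_pos: [0.6048, 0.1035, 0.0232]
orientation: [-3.137, 0.164, -0.001]
contact_force: [-0.2, -0.8, 0.8]
grip_width: -0.0
gripper_force: 0.3
```

move_arm(rows=[0, -0.3, 0, 0, 0, -0.6, 0, 0, 0, -0.9, 0, 0, 0, -1.2, 0, 0, 0, -1.5, 0, 0, 0, -1.5, 0, 0])

```text
clock: 28.1
tcp_pos: [0.6061, 0.1188, 0.0227]
orientation: [-3.137, 0.164, 0.0]
contact_force: [-0.7, -0.0, 0.7]
grip_width: 0.0001
gripper_force: 0.0
```

move_arm(rows=[0, -0.2, 0, 0, 0, -0.4, 0, 0, 0, -0.55, 0, 0, 0, -0.65, 0, 0, 0, -0.65, 0, 0])

```text
clock: 28.72
tcp_pos: [0.6068, 0.1249, 0.0228]
orientation: [-3.137, 0.164, -0.0]
contact_force: [0.2, -0.9, -0.2]
grip_width: -0.0001
gripper_force: 0.0
```

move_arm(rows=[0, -0.1, 0, 0, 0, -0.1, 0, 0])

```text
clock: 28.98
tcp_pos: [0.6069, 0.1258, 0.0228]
orientation: [-3.137, 0.164, -0.0]
contact_force: [0.6, -0.6, -1.2]
grip_width: -0.0001
gripper_force: 0.0
```

move_arm(rows=[0, -0.1, 0, 0, 0, -0.1, 0, 0])

```text
clock: 29.22
tcp_pos: [0.607, 0.1268, 0.0228]
orientation: [-3.137, 0.164, -0.0]
contact_force: [-0.0, -0.1, 0.1]
grip_width: -0.0004
gripper_force: 0.0
```

move_arm(rows=[0, -0.1, 0, 0, 0, -0.1, 0, 0])

```text
clock: 29.48
tcp_pos: [0.607, 0.1271, 0.0228]
orientation: [3.137, -0.165, -0.0]
contact_force: [-0.3, -2.4, 1.2]
grip_width: 0.0001
gripper_force: 1.2
```

move_arm(rows=[0, -0.05, 0, 0, 0, -0.05, 0, 0])

```text
clock: 29.72
tcp_pos: [0.607, 0.1271, 0.0228]
orientation: [3.136, -0.166, -0.001]
contact_force: [-0.9, -4.0, 2.2]
grip_width: -0.0003
gripper_force: 2.5
```

move_arm(rows=[0, 0.3, 0, 0, 0, 0.3, -3, 0, -4.9, 0, -3, 0, -4.9, -2.4, -3, 0, -4.9, -2.4, -3, 0, -4.9, -2.4, 0, 0, -4.9, -2.4, 0, 0, -4.7, -2.4, 0, 0, -4.5, -2.4, 0, 0, -4.3, -2.4, 0, 0])

```text
clock: 30.98
tcp_pos: [0.5674, 0.1565, 0.0235]
orientation: [-3.137, 0.165, -0.001]
contact_force: [-1.3, 0.8, 0.3]
grip_width: 0.0001
gripper_force: 0.3
```

move_arm(rows=[0.1, 0, 0, 0, 0.2, 0, 0, 0, 0.3, 0, 0, 0, 0.3, 0, 0, 0])

```text
clock: 31.48
tcp_pos: [0.5696, 0.1563, 0.0227]
orientation: [3.137, -0.164, -0.001]
contact_force: [-1.9, 0.7, 1.4]
grip_width: 0.0002
gripper_force: 0.8
```

move_arm(rows=[0.1, 0, 0, 0, 0.1, 0, 0, 0])

```text
clock: 31.72
tcp_pos: [0.5697, 0.1563, 0.0226]
orientation: [3.137, -0.164, -0.004]
contact_force: [-4.6, 1.2, 3.2]
grip_width: -0.0002
gripper_force: 2.6
```

move_arm(rows=[0.1, 0, 0, 0, 0.1, 0, 0, 0])

```text
clock: 31.98
tcp_pos: [0.5697, 0.1563, 0.0224]
orientation: [3.137, -0.163, -0.007]
contact_force: [-7.5, 0.4, 5.1]
grip_width: -0.0001
gripper_force: 3.7
```

move_arm(rows=[-0.4, 0, 0, 0, -0.8, 0, -1, 0, -0.8, 0, -5, 0, 1, -1, -10, 0, 4, -3, -15, 0, 6, -3.2, -17, 0, 6, -3.2, -17, 0, 6, -3.2, -17, 0, 6, -3.2, -17, 0])

```text
clock: 33.1
tcp_pos: [0.6332, 0.1812, 0.1913]
orientation: [3.136, -0.165, -0.005]
contact_force: [-0.1, 0.1, 0.3]
grip_width: -0.0003
gripper_force: 0.0
```

```bash
python3 - <<'E'
from h import *
import pickle
c=P("wrist"); im=r.grab_frame("wrist"); cv2.imwrite("pics/wr4.png",im); pickle.dump(c,open("cam4.pkl","wb"))
o=r.get_obs();print(o["tcp_pos"],o["contact_force"],o["clock"])
K=np.array([.657,.2245]);ex=np.array([.9945,-.1045]);ey=np.array([.1045,.9945])
pts=[proj(c,[*(K+a*ex+b*ey),.02]) for a in(-.1,.03) for b in(-.18,.03)]
u=np.array(pts);print(u.round())
x0,y0=np.clip(u.min(0),0,[511,383]).astype(int);x1,y1=np.clip(u.max(0),0,[511,383]).astype(int)
s=min(800/(x1-x0),600/(y1-y0));print(x0,y0,s)
cv2.imwrite("pics/v4.png",cv2.resize(im[y0:y1,x0:x1],None,fx=s,fy=s,interpolation=cv2.INTER_CUBIC))
E
```

```text
[0.63350221 0.18133151 0.1914692 ] [-0.15619931  0.12544971  0.34550181] 33.15
[[370. 239.]
 [193. 238.]
 [385. 127.]
 [185. 127.]]
184 127 3.9800995024875623
```

View pics/v4.png

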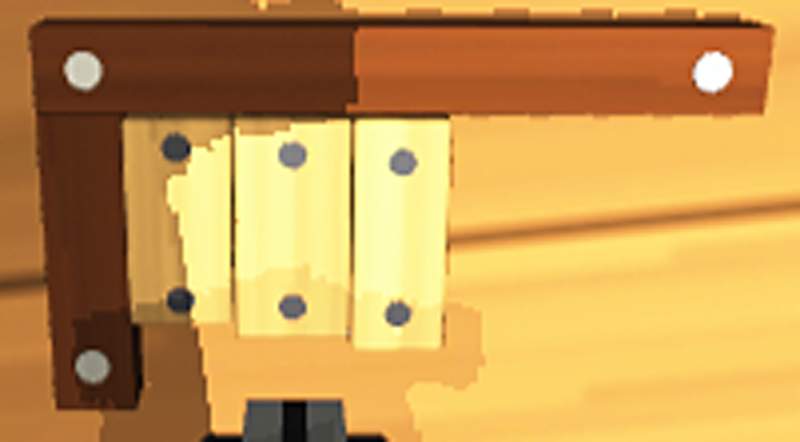

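move_arm(rows=[-0.8, 4, 4, 0, -1.7, 6.4, 9, 0, -1.7, 6.4, 13, 0, -1.7, 6.4, 17, 0, -1.7, 6.4, 17, 0, -1.7, 6.2, 17, 0, -1.7, 6, 17, 0, -1.7, 5.85, 17, 0, -1.7, 5.75, 17, 0, -1.7, 5.75, 17, 0])

```text
clock: 34.4
tcp_pos: [0.6121, 0.1263, 0.0231]
orientation: [-3.137, 0.164, -0.001]
contact_force: [0.1, -0.1, -0.2]
grip_width: 0.0003
gripper_force: 0.0
```

move_arm(rows=[0, -0.05, 0, 0, 0, -0.05, 0, 0])

```text
clock: 34.65
tcp_pos: [0.612, 0.1264, 0.0228]
orientation: [3.137, -0.165, -0.0]
contact_force: [-0.2, -0.9, 0.1]
grip_width: 0.0001
gripper_force: 0.3
```

move_arm(rows=[0, -0.05, 0, 0, 0, -0.05, 0, 0])

```text
clock: 34.9
tcp_pos: [0.612, 0.1265, 0.0228]
orientation: [3.137, -0.165, -0.0]
contact_force: [-0.4, -2.7, 1.4]
grip_width: 0.0003
gripper_force: 1.2
```

move_arm(rows=[0, 0.8, 0, 0, 0, 1.5, -4, 0, 0, 3, -9, 0, -0.3, 6, -14, 3, -0.8, 10, -18, 6, -1.3, 14, -22, 9, -1.8, 18, -26, 12, -2.3, 23, -27.75, 15, -2.8, 29, -27.75, 18, -3.3, 35, -27.75, 18], fingers=1)

```text
clock: 36.15
tcp_pos: [0.5426, -0.2184, 0.3008]
orientation: [-3.072, 0.651, -0.002]
contact_force: [0.0, 0.3, 0.6]
grip_width: 0.0853
gripper_force: 0.0
```

move_arm(rows=[-0.24, 5.8, 0, 0, -0.58, 7.45, 0, 0, -0.58, 7.45, 0, 0, -0.58, 7.45, 0, 0, -0.58, 7.45, 0, 0])

```text
clock: 36.78
tcp_pos: [0.5083, -0.2812, 0.3001]
orientation: [-3.073, 0.648, 0.0]
contact_force: [0.5, -0.3, -0.2]
grip_width: 0.0851
gripper_force: 0.0
```

```bash
python3 - <<'E'
from h import *
import pickle
o=r.get_obs();print(o["tcp_pos"],o["orientation"],o["clock"])
c=P("wrist"); im=r.grab_frame("wrist"); cv2.imwrite("pics/wr5.png",im); pickle.dump(c,open("cam5.pkl","wb"))
s=r.grab_frame("scene");cv2.imwrite("pics/sc5.png",s)
v=np.zeros((600,800,3),np.uint8)
v[:384,:400]=im[:,56:456]
v[:600,400:]=cv2.resize(s[195:345,60:160],(400,600),interpolation=cv2.INTER_CUBIC)
a=r.grab_frame("side");cv2.imwrite("pics/si5.png",a)
v[384:,:400]=cv2.resize(a[80:134,265:365],(400,216),interpolation=cv2.INTER_CUBIC)
cv2.imwrite("pics/v5.png",v)
E
```

```text
[ 0.50833281 -0.28117285  0.30008544] [-3.07338138e+00  6.47660272e-01  1.18049102e-04] 36.775
```

View pics/v5.png

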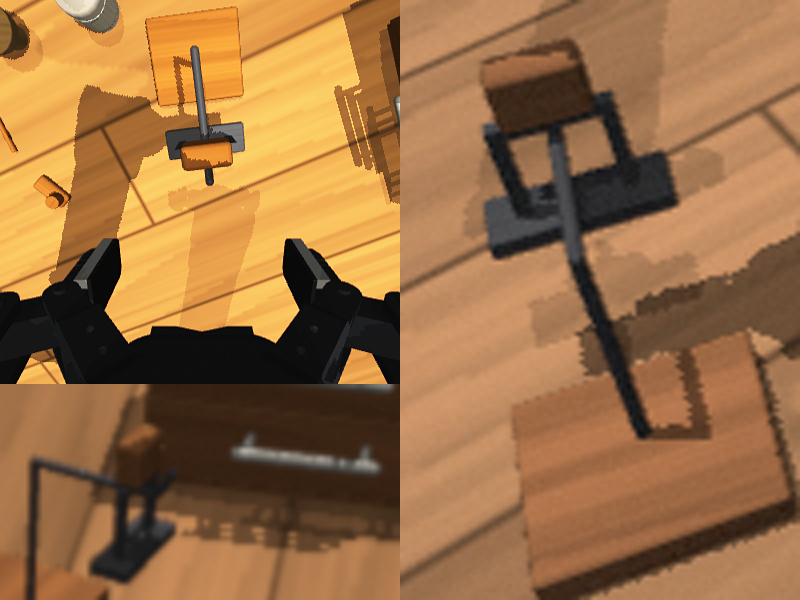

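```bash
python3 - <<'E'
from h import *
import pickle
W=pickle.load(open("cam5.pkl","rb"));C=P("scene");S=P("side")
w=lambda u,v,z:onz(W,u+56,v,z)
ang=lambda a,b:np.degrees(np.arctan2((a-b)[1],(a-b)[0]))
g=[w(181,169,.196),w(231,165,.196),w(232,143,.196),w(182,148,.196)];print(g,np.mean(g,0))
print("ang",ang(g[0],g[1]),ang(w(166,130,.104),w(243,122,.104)),w(166,130,.104),w(243,122,.104))
print("hook foot edge",ang(w(157,105,.02),w(243,96,.02)),ang(w(146,20,.02),w(238,7,.02)), "arm", ang(w(195,48,.15),w(206,135,.15)),w(195,48,.154),w(209,183,.172))
sc=lambda u,v:(C,59.6+u/4,194.6+v/4); si=lambda u,v:(S,264.6+u/4,79.6+(v-384)/4)
# grip top centre scene / side
print("tri",tri([sc(530-400,56),si(139,433),(W,56+206.5,156)]),tri([sc(130,56),(W,56+206.5,156)]))
E
```

```text
[array([ 0.5344, -0.2737,  0.196 ]), array([ 0.5205, -0.314 ,  0.196 ]), array([ 0.5374, -0.3217,  0.196 ]), array([ 0.5503, -0.2821,  0.196 ])] [ 0.53565  -0.297875  0.196   ]
ang 70.9700125462501 72.14335952116699 [ 0.5649 -0.262   0.104 ] [ 0.538  -0.3455  0.104 ]
hook foot edge 71.97203881934627 73.3239149318887 arm -16.207386735399165 [ 0.6212 -0.3246  0.154 ] [ 0.5066 -0.2884  0.172 ]
tri [ 0.5359 -0.2971  0.2001] [ 0.537  -0.2971  0.2006]
```

move_arm(rows=[3.2, 0.15, 0, -6, 3.2, 0.15, 0, -6, 3.2, 0.15, 4, -6, 3.2, 0.15, 8, -6, 3.2, 0.15, 10.5, -6, 3.2, 0.15, 11.9, -6, 3.2, 0.15, 11.9, -6])

```text
clock: 37.8
tcp_pos: [0.5353, -0.2972, 0.1809]
orientation: [-3.103, 0.492, 0.002]
contact_force: [0.5, 0.3, 0.8]
grip_width: 0.0854
gripper_force: 0.0
```

move_arm(rows=[0, 0, 0, 0, 0, 0, 0, 0, 0, 0, 0, 0, 0, 0, 0, 0], fingers=0, newtons=50)

```text
clock: 38.3
tcp_pos: [0.5363, -0.2982, 0.1824]
orientation: [3.102, -0.492, 0.003]
contact_force: [-1.6, -0.5, 6.4]
grip_width: 0.0432
gripper_force: 50.9
```

move_arm(rows=[0, 0, -1, 0, 0, 0, -2.5, 0, 0, 0, -4, 0, 0, 0, -5, 0, 0, 0, -5, 0, -2, 0, -5, 0, -5, 0, -5, 0, -8, 0, -5, 0])

```text
clock: 39.3
tcp_pos: [0.4597, -0.2716, 0.2293]
orientation: [3.102, -0.488, -0.002]
contact_force: [-0.2, 0.4, -3.8]
grip_width: 0.0422
gripper_force: 67.1
```

move_arm(rows=[0, -2, 0, 0, 0.1, -6, 0, -2, 0.2, -11, 0, -4, 0.4, -17, 0, -6, 0.5, -23, 0, -8, 0.7, -29, 0, -10, 0.9, -35, 0, -12, 1, -41, 0, -12, 1.1, -46, 0, -12, 1.2, -48.4, 0, -12])

```text
clock: 40.55
tcp_pos: [0.6207, 0.1881, 0.2315]
orientation: [-3.136, 0.157, 0.0]
contact_force: [-0.2, -0.6, -5.4]
grip_width: 0.0422
gripper_force: 67.2
```

move_arm(rows=[0, 0, 0, 0, 0, 0, 0, 0, 0, 0, 2, 0, 0, 0, 5, 0, 0, 0, 8, 0, 0, 0, 10, 0, 0, 0, 10.5, 0, 0, 0, 10.5, 0])

```text
clock: 41.55
tcp_pos: [0.6211, 0.1834, 0.1267]
orientation: [-3.137, 0.166, -0.001]
contact_force: [-0.0, 0.7, -5.3]
grip_width: 0.0423
gripper_force: 67.2
```

move_arm(rows=[0, 0, 0.3, 0, 0, 0, 0.6, 0, 0, 0, 0.9, 0, 0, 0, 1, 0, 0, 0, 1, 0])

```text
clock: 42.18
tcp_pos: [0.6254, 0.1831, 0.1239]
orientation: [-3.133, 0.167, -0.015]
contact_force: [-7.4, -3.6, 34.1]
grip_width: 0.0422
gripper_force: 72.7
```

move_arm(rows=[0, 0, 0.1, 0, 0, 0, 0.1, 0])

```text
clock: 42.42
tcp_pos: [0.6261, 0.1833, 0.1239]
orientation: [-3.132, 0.167, -0.018]
contact_force: [-8.5, -4.7, 38.9]
grip_width: 0.0423
gripper_force: 73.5
```

move_arm(rows=[0, 0, 0.1, 0, 0, 0, 0.1, 0])

```text
clock: 42.68
tcp_pos: [0.6269, 0.183, 0.1238]
orientation: [-3.132, 0.168, -0.02]
contact_force: [-8.6, -5.3, 43.1]
grip_width: 0.0425
gripper_force: 74.5
```

move_arm(rows=[0, 0, -0.4, 0, 0, 0, -0.8, 0, 0, 0, -0.8, 0, 0, 0, -0.8, 0])

```text
clock: 43.18
tcp_pos: [0.6219, 0.184, 0.1241]
orientation: [-3.136, 0.164, -0.004]
contact_force: [-2.2, 0.3, 9.6]
grip_width: 0.0425
gripper_force: 70.7
```

```bash
python3 - <<'E'
from h import *
o=r.get_obs();print(o["tcp_pos"],o["orientation"],o["contact_force"],o["moment"],o["clock"])
K=np.array([.657,.2245]);ex=np.array([.9945,-.1045]);ey=np.array([.1045,.9945])
for n in("scene","side","wrist"):
    im=r.grab_frame(n); c=P(n); cv2.imwrite(f"pics/p6{n}.png",im)
    # dark iron mask around bar: report extents vs predicted corners for z=.024
    pr=[np.round(proj(c,[*(K+a*ex+b*ey),z]),1).tolist() for z in(.024,.036) for a in(-.049,-.015) for b in(-.0895,.0005)]
    print(n,pr)
    if n!="wrist":
        u=np.array(pr);x0,y0=(u.min(0)-12).astype(int);x1,y1=(u.max(0)+12).astype(int)
        g=cv2.cvtColor(im,cv2.COLOR_BGR2HSV)[y0:y1,x0:x1]
        print(x0,y0)
        for row in g: print("".join("#" if p[2]<60 and p[1]<110 else ("y" if p[2]>120 and p[1]<150 else ".") for p in row))
E
```

```text
[0.62191481 0.18400129 0.12409626] [-3.13596669  0.16448869 -0.00419167] [-2.21688702  0.27878371  9.55809492] [-0.11486607  0.4981716   0.01557538] 43.175
scene [[283.0, 197.2], [309.5, 184.8], [291.1, 204.3], [317.9, 191.3], [283.2, 193.7], [309.9, 181.3], [291.4, 200.7], [318.3, 187.8]]
271 169
.......................####.#...............yyyyyyyyyyyyyyy
........................##..#...............yyyyyyyyyyyyyyy
.........................####...............#yyyyyyyyyyyyyy
..........................#.................#.yyyyyyyyyyyyy
yy........................................###.yyyyyyyyyyyyy
yyyyyy..................................#####.yyyyyyyyyyyyy
yyyyyyyy..............................#######..yyyyyyyyyyyy
yyyyyyyyy..........................#####..####..yyyyyyyyyyy
yyyyyyyyyyy.................##...#####....####....yyyyyyyyy
yyyyyyyyyyyy.............#############....####......yyyyyy.
yyyyyyyyyyyyyy...........##########.......####.......yyyyyy
yyyyyyyyyyyyyyy..........######...#..#....####..........yyy
yyyyyyyyyyyyyyyyy........#####.#..........####...........yy
yyyyyyyyyyyyyyyyyy...
[... 4349 characters left out ...]
yyyy
..................................yyyyyyyyyyyyyyyy
..................................yyyyyyyyyyyyyyyy
.................................yyyyyyyyyyyyyyyyy
....................................yyyyyyyyyyyyyy
.........................................yyyyyyyyy
..................................##...........yyy
................................#................y
................................#....#............
................................#...#.............
.................................###..............
..................................................
wrist [[309.1, 213.8], [206.7, 213.7], [311.3, 176.5], [204.6, 176.3], [311.6, 219.4], [204.2, 219.2], [314.0, 180.3], [201.9, 180.2]]
```

move_arm(rows=[0, 0, -0.5, 0, 0, 0, -1.5, 0, 0, 0, -3, 0, 0, 0, -3, 0, 0, 0, -3, 0])

```text
clock: 43.95
tcp_pos: [0.6204, 0.1838, 0.1523]
orientation: [-3.137, 0.164, 0.0]
contact_force: [-0.1, -0.5, -5.5]
grip_width: 0.0425
gripper_force: 69.0
```

```bash
python3 - <<'E'
from h import *
o=r.get_obs();print(o["tcp_pos"],o["orientation"],o["contact_force"],o["moment"],o["clock"])
im=r.grab_frame("wrist");c=P("wrist");s=r.grab_frame("side");cv2.imwrite("pics/p7w.png",im);cv2.imwrite("pics/p7s.png",s)
t=np.array(o["tcp_pos"]);ex=np.array([.9945,-.1045,0]);ey=np.array([.1045,.9945,0])
for n,q in(("wrist",c),("side",P("side"))):
    for dz in(-.09,-.10):print(n,dz,[np.round(proj(q,t+a*ex+b*ey+[0,0,dz+.012])).tolist() for a in(-.017,.017) for b in(-.045,.045)])
def asc(g,st):
    h=cv2.cvtColor(g,cv2.COLOR_BGR2HSV)
    for row in h[::st,::st]: print("".join("#" if p[2]<75 and p[1]<110 else "o" if p[1]<110 and p[2]<190 else "w" if 5<=p[0]<14 and p[1]>120 else " " for p in row))
print("wrist 180..340,100..300 st2");asc(im[100:300,180:340],2)
print("side 195..260,175..260");asc(s[175:260,195:260],1)
E
```

```text
[0.62044578 0.18383293 0.15227125] [-3.13716940e+00  1.64257692e-01  1.68717430e-04] [-0.10187846 -0.52469542 -5.53856459] [ 0.04756756  0.1334874  -0.00573291] 43.95
wrist -0.09 [[313.0, 223.0], [201.0, 222.0], [316.0, 182.0], [198.0, 182.0]]
wrist -0.1 [[311.0, 218.0], [203.0, 217.0], [313.0, 178.0], [201.0, 178.0]]
side -0.09 [[243.0, 213.0], [230.0, 237.0], [231.0, 210.0], [217.0, 234.0]]
side -0.1 [[243.0, 216.0], [230.0, 240.0], [231.0, 213.0], [217.0, 237.0]]
wrist 180..340,100..300 st2
                                                                                
                                                                                
                                                                                
                                                                                
                                                                                
                                                                                
                                                                                
                                  
[... 12431 characters left out ...]
                         w wwww  www    
 ww   wwwwoooo#wwwwwwwww                              w   ww   w 
www  wwwww#oo#wwwwwwwwwwwwww                   w   w      ww  w w
   w wwwwwwwwwwwwwwwwwwwwwwwwww                w w www    ww w   
  w  wwwwwwwwwwwwwwwwwwwwwwwwwwwwwww          w            w ww  
     wwwwwwwwwwwwwwwwwwwwwwwwwwwwwwwww                     ww ww 
 w   wwwwwwwwwwwwwwwwwwwwwwwwwwwwwwwwwwwwwww                ww   
w  w  wwwwwwwwwwwwwwwwwwwwwwwwwwwwwwwwwwwwwwwwwwww ww            
   wwwwwwwwwwwwwwwwwwwwwwwwwwwwwwwwwwwwwwww ##wwwwww      w      
  w  w  wwwwwwwwwwwwwwwwwwwwwwwwwwwwwwwwww##oo#wwwwww      w w   
 w     w ww wwwwwwwwwwwwwwwwwwwwwwwwwwwwww#ooo##wwww     w www  w
```

move_arm(rows=[-1, 0, 0, 0, -3, 0, 0, 0, -6, 0, 0, 0, -9, 0, 0, 0, -11, 0, 0, 0, -11, 0, 1, 0, -11, 0, 2.5, 0, -11, 0, 3.5, 0, -11, 0, 3.5, 0])

```text
clock: 45.18
tcp_pos: [0.5109, 0.1946, 0.116]
orientation: [3.136, -0.165, -0.003]
contact_force: [-0.5, -0.1, -5.4]
grip_width: 0.0424
gripper_force: 68.9
```

move_arm(rows=[0, 0, 0, 0, 0, 0, 0, 0], newtons=20, fingers=0)

```text
clock: 45.42
tcp_pos: [0.5117, 0.1953, 0.1177]
orientation: [-3.137, 0.165, -0.001]
contact_force: [-0.0, 0.2, -5.6]
grip_width: 0.0421
gripper_force: 68.9
```

```bash
cat > tilt.py <<'E'
from h import *
o=r.get_obs();print(o["tcp_pos"],o["contact_force"],o["moment"],o["clock"],o["gripper_force"])
im=r.grab_frame("wrist");h=cv2.cvtColor(im,cv2.COLOR_BGR2HSV)
for y in range(100,240,4): print(y,"".join("#" if p[2]<75 and p[1]<110 else "o" if p[1]<110 and p[2]<190 else "w" if 5<=p[0]<14 and p[1]>120 else " " for p in h[y,170:350:3]))
E
python3 tilt.py
```

```text
[0.51169169 0.19528183 0.11767347] [-0.04772996  0.18034949 -5.62309159] [ 0.03235453  0.14077798 -0.02503913] 45.425 68.88394832611084
100 wwwwwwwwwwww                                                
104 wwwwwwwwwwww                                                
108 wwwwoowwwwww                                                
112 www    wwww                                                 
116 www    wwwww                                                
120 wwwwo owwwww                                                
124  wwwwwwwwwww                                                
128  wwwwwwwwwww                                                
132  wwwwwwwwww                                                 
136      w                                                      
140                                                             
144             wwwwwwwwwwwwwwwwwwwwwwwwwwwwwwwwwwwww           
148            ######################################           
152           ###################ooooooooooooooooooooo          
156           w##################ooooooooooooo#oooooo 
[... 598 characters left out ...]
6               #####                     w####w              
200               #####wwwwwwwwwwwwwwwwwwwwww#####              
204              ####wwwwwwwwwwwwwwwwwwwwwwwww####              
208              ####wwwwwwwwwwwwwwwwwwwwwwwwww###w             
212              ####wwwwwwwwwwwwwwwwwwwwwwwwww###              
216              ###wwwwwwwww wwwwwwwwwwwwwwwww###              
220                 wwwwwwwwwwwwwwwwwwwwwwwwwww                 
224                 wwwwwwwwwwwwwwwwwwwwwwwwwwww                
228                wwwwwwwwwwwwwwwwwwwwwwwwwwwww                
232             ooowwwwwwwwwwwwwwwwwwwwwwwwwwwwwooo             
236            ooo#wwwwwwwwwwwwwwwwwwwwwwwwwwwww#oo#
```

move_arm(rows=[0, 0, 0.6, 0, 0, 0, 1.2, 0, 0, 0, 1.6, 0, 0, 0, 1.7, 0, 0, 0, 1.7, 0])

```text
clock: 46.1
tcp_pos: [0.5112, 0.1951, 0.1004]
orientation: [3.137, -0.165, -0.0]
contact_force: [-1.4, -0.2, -2.9]
grip_width: 0.0423
gripper_force: 69.3
```

move_arm(rows=[0, 0, 0, 0, 0.5, 0, -0.1, 0, 1, 0, -0.1, 0, 1.5, 0, -0.1, 0, 2, 0, -0.1, 0, 2.5, 0, -0.1, 0, 3, 0, 0, 0, 3.3, 0, 0, 0, 3.3, 0, 0, 0], fingers=0.515)

```text
clock: 47.22
tcp_pos: [0.5441, 0.1917, 0.1002]
orientation: [3.137, -0.165, -0.0]
contact_force: [-1.0, -1.1, -1.0]
grip_width: 0.0443
gripper_force: 1.0
```

```bash
python3 tilt.py
```

```text
[0.54414309 0.19172982 0.10019145] [-1.01376031 -1.10631036 -1.01416212] [-0.12953247  0.13524105  0.01371893] 47.225 1.0053458623588085
100 wwwwwwww                                                    
104 wwwwwwww                                                    
108 wwwwwwww                                                    
112 wwwwwwww                                          w         
116 wwwwwwww                                                    
120 wwwwwwww                                                    
124 wwwwwwwww                                                   
128 wwwwwwwww     ###            oo                             
132 wwwwwwwww     ###           oooo           oo               
136 wwwwwwwww                    oo           oooo              
140 wwwwwwwww                                  oo               
144 wwwwwwwwwww                                                 
148 wwwwwwwwwww                                                 
152 wwwwwwwwwww                                                 
156 wwo   wwwww                                      
[... 599 characters left out ...]
6             #############################ooooooo            
200             ##############oooooooooo######oooooo            
204             ##########ooooooooooooooo######ooooo            
208             #########oooooooooooooooooo####ooooo            
212             #########oooooooooooooooooo#####oooo            
216             ######wwwwwwwwwwwwwwwwwwwwwww####ooo            
220             #####wwwwwwwwwwwwwwwwwwwwwwwww####oo            
224              o###w w   w    w  w w ww wwww####              
228              o##wwwwwwwwwwwwwwwwwwww wwwwww###              
232            ooo##wwwwwwwwwwwwwwwwwwwwwwwwwwww#ooo            
236            ooo#wwwwwwwwwwwwwwwwwwwwwwwwwwwww#ooo
```

move_arm(rows=[0, 0, 0, 0, -0.3, 0, 0, 0, -0.3, 0, 0.7, 0, -0.3, 0, 1.4, 0, -0.3, 0, 1.4, 0], fingers=0.62)

```text
clock: 47.9
tcp_pos: [0.5405, 0.1919, 0.0854]
orientation: [3.136, -0.164, -0.002]
contact_force: [0.0, -0.6, -0.2]
grip_width: 0.0532
gripper_force: 0.0
```

```bash
python3 - <<'E'
from h import *
o=r.get_obs();t=np.array(o["tcp_pos"]);print(t,o["contact_force"],o["clock"])
im=r.grab_frame("wrist");c=P("wrist");h=cv2.cvtColor(im,cv2.COLOR_BGR2HSV)
ex=np.array([.9945,-.1045,0]);ey=np.array([.1045,.9945,0]);t[2]=0
for z,x in((.012,.017),(.07,.011),(.104,.011),(.104,-.011)):print(z,x,[np.round(proj(c,t+x*ex+b*ey+[0,0,z]),1).tolist() for b in(-.022,.022)])
for y in range(170,300,2): print(y,h[y,257].tolist(),h[y,262].tolist())
E
```

```text
[0.54049932 0.19192788 0.08543653] [ 0.02513598 -0.57363869 -0.22674299] 47.9
0.012 0.017 [[286.3, 183.8], [227.8, 183.8]]
0.07 0.011 [[296.2, 223.8], [217.8, 223.8]]
0.104 0.011 [[306.2, 256.2], [207.5, 256.1]]
0.104 -0.011 [[303.7, 297.4], [209.9, 297.4]]
170 [14, 180, 176] [14, 177, 176]
172 [15, 180, 176] [15, 178, 176]
174 [15, 177, 177] [15, 176, 177]
176 [15, 176, 177] [15, 177, 177]
178 [15, 176, 178] [15, 176, 177]
180 [15, 178, 178] [15, 177, 179]
182 [14, 160, 102] [14, 160, 102]
184 [105, 35, 29] [120, 9, 27]
186 [0, 5, 48] [0, 0, 47]
188 [30, 4, 60] [60, 4, 60]
190 [165, 8, 63] [0, 4, 62]
192 [165, 8, 63] [0, 8, 64]
194 [150, 4, 62] [150, 4, 61]
196 [120, 4, 62] [120, 8, 63]
198 [150, 4, 63] [0, 4, 64]
200 [90, 4, 60] [150, 4, 60]
202 [170, 12, 64] [170, 12, 64]
204 [135, 8, 61] [120, 4, 61]
206 [120, 4, 63] [150, 4, 63]
208 [90, 4, 60] [0, 0, 60]
210 [90, 4, 58] [15, 5, 96]
212 [0, 0, 100] [150, 5, 100]
214 [0, 0, 99] [30, 5, 101]
216 [0, 0, 99] [0, 8, 102]
218 [165, 5, 101] [0, 3, 101]
220 [170, 8, 101] [0, 8, 101]
222 [160, 8, 100] [150, 5, 99]
224 [150, 2, 103] [150,
[... 528 characters left out ...]
 [13, 198, 76] [13, 201, 76]
260 [13, 195, 90] [12, 196, 91]
262 [12, 195, 94] [12, 195, 94]
264 [13, 197, 97] [13, 199, 96]
266 [12, 200, 102] [12, 199, 100]
268 [12, 202, 105] [13, 201, 103]
270 [12, 199, 105] [12, 199, 105]
272 [12, 200, 106] [12, 198, 107]
274 [12, 198, 107] [13, 203, 107]
276 [13, 198, 108] [12, 198, 107]
278 [12, 201, 109] [13, 201, 109]
280 [12, 200, 111] [13, 202, 111]
282 [13, 200, 112] [13, 203, 112]
284 [13, 204, 110] [13, 202, 110]
286 [13, 198, 108] [13, 200, 107]
288 [13, 198, 108] [13, 200, 107]
290 [13, 200, 107] [13, 200, 107]
292 [13, 204, 104] [13, 199, 105]
294 [13, 203, 89] [12, 198, 90]
296 [13, 187, 158] [14, 189, 159]
298 [18, 165, 245] [18, 165, 245]
```

move_arm(rows=[0, 0, 0, 0, 0, 0, 0, 0, 0, 0, 0, 0, 0, 0, -0.1, 0, 0, 0, -0.3, 0, 0, 0, -0.8, 0, 0, 0, -1.5, 0, 0, 0, -2, 0, 0, 0, -2, 0], fingers=0, newtons=100)

```text
clock: 49.08
tcp_pos: [0.5414, 0.1923, 0.107]
orientation: [-3.137, 0.164, -0.002]
contact_force: [0.9, 0.4, -5.6]
grip_width: 0.0423
gripper_force: 101.9
```

```bash
python3 - <<'E'
from h import *
o=r.get_obs();t=np.array(o["tcp_pos"]);print(t,o["contact_force"],o["moment"],o["clock"],o["gripper_force"])
im=r.grab_frame("wrist");h=cv2.cvtColor(im,cv2.COLOR_BGR2HSV)
col=h[160:232,257];d=[160+i for i in range(72) if col[i][1]<60 and col[i][2]<110];print("iron rows",d[0],d[-1])
E
```

```text
[0.5414276  0.19229911 0.10695092] [ 0.89180631  0.43926682 -5.57452971] [-0.00956805 -0.02829537  0.02505846] 49.075 101.90500974655151
iron rows 184 225
```

move_arm(rows=[0, 0, -0.8, 0, 0, 0, -1.8, 0, 0, 0, -2.5, 0, 0.5, 0, -2.5, 0, 1.5, 0, -2.5, 0, 3, 0, -2.5, 0, 4.5, 0, -2.5, 0, 6, 0, -2.5, 0, 7.2, 0, -2.5, 0, 8, 0, -2.5, 0])

```text
clock: 50.38
tcp_pos: [0.6214, 0.1835, 0.1311]
orientation: [3.137, -0.165, 0.0]
contact_force: [1.0, -0.7, -4.6]
grip_width: 0.0422
gripper_force: 102.1
```

move_arm(rows=[0, 0, 0, 0, 0, 0, 0, 0, 0, 0, 0.5, 0, 0, 0, 1, 0, 0, 0, 1.4, 0, 0, 0, 1.6, 0, 0, 0, 1.7, 0, 0, 0, 1.8, 0, 0, 0, 1.8, 0])

```text
clock: 51.5
tcp_pos: [0.6206, 0.1837, 0.1134]
orientation: [-3.137, 0.164, -0.0]
contact_force: [-0.1, 0.0, -5.5]
grip_width: 0.0424
gripper_force: 102.1
```

```bash
python3 - <<'E'
from h import *
o=r.get_obs();t=np.array(o["tcp_pos"]);print(t,o["contact_force"],o["moment"],o["clock"],o["gripper_force"])
im=r.grab_frame("wrist");h=cv2.cvtColor(im,cv2.COLOR_BGR2HSV)
col=h[160:232,257];d=[160+i for i in range(72) if col[i][1]<60 and col[i][2]<110];print("iron rows",d[0],d[-1])
E
```

```text
[0.62062322 0.18374517 0.11336006] [-0.06966744  0.01770981 -5.49979188] [ 0.05203194 -0.01336783  0.03770547] 51.5 102.08195328712463
iron rows 169 226
```

move_arm(rows=[0, 0, 0.1, 0, 0, 0, 0.2, 0, 0, 0, 0.2, 0])

```text
clock: 51.92
tcp_pos: [0.6205, 0.1837, 0.1112]
orientation: [3.137, -0.165, -0.0]
contact_force: [-0.9, -0.3, -5.4]
grip_width: 0.0425
gripper_force: 102.1
```

move_arm(rows=[0, 0, 0.05, 0, 0, 0, 0.1, 0, 0, 0, 0.1, 0])

```text
clock: 52.3
tcp_pos: [0.6207, 0.1838, 0.1107]
orientation: [-3.137, 0.164, -0.0]
contact_force: [-1.8, -0.5, -1.2]
grip_width: 0.0426
gripper_force: 102.5
```

move_arm(rows=[0, 0, 0.02, 0, 0, 0, 0.02, 0, 0, 0, 0.02, 0, 0, 0, 0.02, 0], fingers=0.65)

```text
clock: 52.8
tcp_pos: [0.6208, 0.1838, 0.1103]
orientation: [-3.137, 0.164, -0.001]
contact_force: [0.5, 0.6, 0.6]
grip_width: 0.0558
gripper_force: 0.0
```

move_arm(rows=[0, 0, -0.5, 0, 0, 0, -1.5, 0, 0, 0, -3.5, 0, 0, 0, -7, 0, 0, 0, -12, 0, 0, 0, -12, 0, 0, 0, -12, 0])

```text
clock: 53.68
tcp_pos: [0.6205, 0.1838, 0.2309]
orientation: [-3.137, 0.164, -0.001]
contact_force: [-0.1, -0.7, 0.1]
grip_width: 0.0556
gripper_force: 0.0
```

```bash
python3 - <<'E'
from h import *
o=r.get_obs();t=np.array(o["tcp_pos"]);print(t,o["contact_force"],o["clock"])
im=r.grab_frame("wrist");c=P("wrist");cv2.imwrite("pics/end.png",im);h=cv2.cvtColor(im,cv2.COLOR_BGR2HSV)
K=np.array([.657,.2245]);ex=np.array([.9945,-.1045]);ey=np.array([.1045,.9945])
L=lambda a,b,z:np.round(proj(c,[*(K+a*ex+b*ey),z]),1).tolist()
print("bar top",[L(a,b,.036) for a in(-.049,-.015) for b in(-.0895,.0005)],"fence top in",L(0,0,.018),L(0,-.176,.018),"row",L(0,-.0887,.024),L(-.061,0,.024),L(-.068,-.0887,.024))
for y in range(110,250,3): print(y,"".join("#" if p[2]<110 and p[1]<80 else "o" if p[1]<110 and p[2]<190 else "y" if 20<p[0]<32 and p[2]>90 else "w" if p[0]<13 and p[1]>120 else " " for p in h[y,170:390:2]))
E
```

```text
[0.62049908 0.18384279 0.23088531] [-0.05927235 -0.66857309  0.12912662] 53.675
bar top [[294.9, 181.5], [219.6, 181.4], [296.1, 153.4], [218.5, 153.3]] fence top in [220.4, 138.2] [366.4, 138.4] row [294.6, 139.0] [221.7, 188.0] [292.4, 193.4]
110                                 yyyyyyyyyyyyyyyyyyyyyyyyyyyyyyyyyyyyyyyyyyyyyyyyyyyyyyyyyyyyyyyyyyyyyyyyyyyyyy
113                                  yyyyyyyyyyyyyyyyyyyyyyyyyyyyyyyyyyyyyyyyyyyyyyyyyyyyyyyyyyyyyyyyyyyyyyyyyyyyy
116                                   yy       yyy      yyyy      yyyy     yyyyy     yyyyy     yyyyyyyyyyyyyyyyyyy
119                wwwwwwwwwwwwwwwwwwwwwwwwwwwwwwwwwwwwwwwwwwwwwwwwwwwwwwwwwwwwwwwwwwwwwwwwwwwwwwwwww  yyyyyyy y  
122                wwwwwwwwwwwwwwwwwwwwwwwwwwwwwwwwwwwwwwwwwwwwwwwwwwwwwwwwwwwwwwwwwwwwwwwwwwwwwwwwwwww           
125                wwwwwyywwwwwwwwwwwwwwwwwwwwwwwwwwwwwwwwwwwwwwwwwwwwwwwwwwwwwwwwwwwwwwwwwwwww  wwwwww           
128                wwwwyyyywwwwwwwwwwwwwwwwwwwwwwwwwwwwwwwwwwwwwwwwwwwwwwwwwwwwwwwwwwwwwwwwwww    wwwww           
131                 wwwoyy wwwwwwwwwwwwwwwwwwwwwww
[... 3849 characters left out ...]
yyyyyyyyyy
233 yyyyyy     #######                                         yyyyyyyyyy  ###### yyyyyyyyyyyyyyyyyyyyyyyyyyyyyyyy
236 yyyyyy    ########                                         yyyyyyyyyy o#######yyyyyyyyyyyyyyyyyyyyyyyyyyyyyyyy
239 yyyyyy    ########                                          yyyyyyyyy #########   yyyyyyyyyyyyyyyyyyyyyyyyyyyy
242 yyyy o############o                             y y         yyyyyyyyyw############ wyyyyyyyyyyyyyyyyyyyyyyyyyy
245 yyyw###############                    yyy y                yyyyyyyyyw##############  yyyyyyyyyyyyyyyyyyyyyyyy
248 yyw###############o                                          yyyyyyyyw############### yyyyyyyyyyyyyyyyyyyyyyyy
```

```bash
python3 - <<'E'
from h import *
import pickle
K=np.array([.657,.2245]);ex=np.array([.9945,-.1045]);ey=np.array([.1045,.9945])
c4=pickle.load(open("cam4.pkl","rb"));c5=P("wrist")
def L(c,u,v,z):
    p=onz(c,u,v,z)[:2]-K;return (np.array([p@ex,p@ey])*1000).round(1)
def marks(im,c,z,pts):
    g=cv2.cvtColor(im,cv2.COLOR_BGR2HSV)
    for a,b in pts:
        u,v=proj(c,[*(K+a*ex+b*ey),z]);x,y=int(u)-5,int(v)-5
        w=g[y:y+11,x:x+11];m=(w[...,1]<90)&(w[...,2]<150)
        if m.sum(): yy,xx=np.nonzero(m);print(L(c,xx.mean()+x,yy.mean()+y,z),m.sum())
    
i4=cv2.imread("pics/wr4.png");i5=cv2.imread("pics/end.png")
q=[L(c4,184+u/3.98-.4,127+v/3.98-.4,.024) for u,v in((176,147),(292,154),(402,161))];print(q)
for im,c in((i4,c4),(i5,c5)): print("--");marks(im,c,.024,[x/1000 for x in q])
for a in(-.005,-.055,):
  for im,c in((i4,c4),(i5,c5)):
    print(a,[int(im[int(round(v)),int(round(u))].sum()/3) for u,v in (proj(c,[*(K+a*ex+b*ey),.024]) for b in np.arange(0.002,-.095,-.0012))])
for p in ((83,70),(712,71),(92,366)): print("pin4",L(c4,184+p[0]/3.98-.4,127+p[1]/3.98-.4,.018))
g=i5
m=cv2.inRange(i5,(150,150,150),(255,255,255));n,l,s,ce=cv2.connectedComponentsWithStats(m)
print([(ce[i].round(1).tolist(),int(s[i,4]),L(c5,*ce[i],.018).tolist()) for i in range(1,n) if 15<s[i,4]<120 and ce[i][1]<210])
E
```

```text
[array([ -8.1, -14.1]), array([-10. , -45.5]), array([-11.9, -75.4])]
--
[ -8.2 -14.2] 36
[-10.3 -45.5] 29
[-12.5 -75.4] 29
--
[ -8.9 -14.6] 29
[-11.1 -45.9] 28
[-13.6 -76.2] 15
-0.005 [48, 61, 144, 156, 151, 148, 148, 141, 129, 134, 144, 120, 74, 76, 67, 83, 156, 158, 154, 155, 153, 152, 146, 141, 211, 192, 104, 216, 221, 221, 220, 219, 215, 215, 219, 219, 227, 226, 226, 226, 221, 214, 215, 215, 216, 217, 218, 217, 215, 211, 211, 213, 207, 107, 200, 225, 225, 224, 228, 229, 229, 229, 230, 229, 227, 225, 216, 216, 216, 217, 218, 220, 222, 222, 222, 154, 178, 178, 178, 178, 178]
-0.005 [54, 50, 101, 166, 166, 162, 160, 162, 154, 139, 145, 155, 159, 128, 103, 117, 135, 166, 169, 166, 166, 165, 164, 159, 158, 156, 127, 82, 163, 174, 173, 170, 159, 164, 166, 170, 170, 168, 168, 168, 158, 150, 152, 154, 158, 158, 159, 155, 152, 148, 144, 180, 217, 112, 207, 231, 232, 230, 231, 234, 235, 236, 235, 234, 234, 229, 224, 223, 223, 223, 223, 227, 228, 229, 229, 211, 148, 184, 184, 184, 183]
-0.055 [37, 53, 145, 107, 106, 104, 105, 107, 104, 105, 114, 89, 44, 44, 44, 33, 184, 206, 204, 205, 206,
[... 270 characters left out ...]
177, 169, 169, 170, 169, 175]
-0.055 [52, 46, 98, 109, 105, 116, 118, 98, 70, 71, 72, 72, 72, 72, 73, 47, 49, 64, 70, 55, 54, 70, 70, 70, 70, 70, 69, 69, 70, 69, 69, 68, 68, 68, 67, 67, 67, 68, 54, 52, 52, 52, 66, 66, 67, 67, 66, 66, 66, 65, 66, 65, 65, 65, 66, 65, 65, 65, 66, 50, 66, 61, 43, 43, 109, 145, 143, 141, 141, 141, 139, 153, 209, 209, 209, 197, 104, 189, 193, 194, 194]
pin4 [11.7 11. ]
pin4 [  11.7 -158.9]
pin4 [-75.1  13.2]
[([37.5, 57.8], 22, [88.3, 199.4]), ([211.3, 128.7], 49, [11.3, 10.3]), ([353.3, 129.2], 64, [10.9, -159.0]), ([267.4, 151.4], 20, [-15.9, -56.9]), ([285.4, 160.0], 24, [-26.6, -79.1]), ([287.8, 189.4], 74, [-64.7, -83.4]), ([212.7, 196.3], 21, [-74.2, 12.7])]
```

```bash
python3 -c "
from bench import r
print(r.hand_in())"
```

```text
the job is handed in; nothing more can be done
None
```

The three blanks sit tight in the stop's corner with the weight level across their middle, and the job was handed in at about 54 s. The weight tilted in the gripper after leaving the hook; my first try pressed it onto the blanks with about 43 N at the wrist, so I stood it upright on clear bench and regrasped it. A camera check afterwards showed the row and stop in place to about 1 mm.

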